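# Lock the tall grinding cup onto its mill

## Task

Two spice mills stand on the steel table, each with a metal grinding cup standing loose in its bayonet mouth. Lock the tall cup: push it straight down against the spring, give it a quarter turn clockwise (seen from above) to its stop while it is down, and let go. Leave the low, wide cup on the other mill as it is.

Things in the scene. Friction and masses are not known exactly. Their poses are not given: they have to be found in the camera images.
- tall_grip (a point): Tall grinding cup: plain aluminium, loose, 110 mm high, 0.15-0.31 kg. This point is on its axis. Smooth round grip, 54 mm wide, from 36 mm below the point to the flat top 30 mm above it; a 3 mm high black bar across the top lies along the cup's x. Lower down it is 76 mm wide, with 3 lugs standing in the collar's mouths. z up; x turns with the cup. Starts 57 mm above tall_mouth
- tall_mouth (a point): Centre of the tall cup's collar at its rim, 130 mm above the table, 106 mm wide, on a fixed 132 mm black mill. x is the unlocked cup's x within 5 deg. Cup stands on a spring (5 N to start, 10 N at the bottom, 18 mm down). 9 mm or more down (aim for 14-17) it turns clockwise to a stop at 90 deg; past 60 deg it is locked and, let go, rests under the rim 9 mm lower than at first
- low_grip (a point): The low cup, to be left alone: aluminium, 62 mm high, 66 mm wide at the top, standing loose in the other mill in the same way. The point is on its axis, 10 mm under its flat top, 29 mm above low_mouth; x turns with the cup
- low_mouth (a point): The mill of the low cup, the same as the other: centre of its collar at the rim, 130 mm above the table; z up. Either mill may stand on the left

How it is judged:
By the outcome, as a careful person would: the job done as asked, in the order asked, and still so for the second after the job is handed in, with the robot touching nothing.
It also fails if it takes over 38 s, if anything falls off the work surface, if the arm or the gripper's body presses on something with over 40 N, if the wrist force passes 120 N, or if a joint passes its speed limit or range.

## Robot

A 6-joint arm with a two-finger parallel gripper is mounted at the origin on the work surface. World frame = base frame: x ahead of the robot, y to its left, z up, the work surface at z = 0. Lengths are in m, angles in rad, forces in N, time in s.
With the tool pointing down it reaches from about 0.4 to 0.825 m from the base axis. Payload 7 kg.
Tool frame: the origin (TCP) lies on the centre line of the jaws, within the pads' length; the fingertips stand 22 mm ahead of it and the grasp point (between the pads) lies 3 mm ahead of it; z points along the fingers, y is the direction in which the jaws open and shut (so a half turn about z gives the same grasp; the last joint's range is limited). The gripper opens to 88 mm and grips with 3 to 60 N. Pads are 19 mm wide; open, the fingers measure 130 mm over their backs; the gripper's body (78 mm by 193 mm) begins 47 mm behind the grasp point.
Start: joints at [1.597, 0.359, 0.012, 0, -1.224, -0.288], TCP at [0.175, 0.652, 0.249] pointing down, gripper open.
Joint ranges: [-3.07, 3.07], [-1.43, 2.12], [-1.02, 1.25], [-3.03, 1.67], [-3.05, -0], [-3.03, 3.03]. Speed limits (rad/s): [2.39, 2.39, 3.01, 3.14, 3.14, 3.14].

## Interface

Orientations are given as [roll, pitch, yaw] about the fixed x, y, z axes, in that order (R = Rz(yaw) Ry(pitch) Rx(roll)).
In Python, from station import arm gives the robot as it stands. The module is installed in compiled form; this text tells all that it offers.
- The arm moves only by the tool arm_command, never from a script. Its argument "motion" is a list of rows, each a list of 3 entries, a list of its own where there are three numbers: the shift along the tool's x, y, z in mm, then the turn, a rotation vector about the tool's x, y, z in degrees, then the opening, from 0 (shut) to 1 (fully open). In form: [[[tx, ty, tz], [wx, wy, wz], grip], ...]. A call has 1 to 20 rows; each row shifts and turns the commanded pose from where the row before left it, along the tool's axes as they then stand; what a row does not reach is not made up. A row lasts 1/12 s, in which the tool goes at most 41.7 mm and 7.16 degrees, less where a joint would pass 70% of its speed; a pose out of reach is approached as far as the arm can. A call is refused whole if a number of a shift passes 41.7 or a number of a turn 7.16, either way. A call with a gripper value outside its range is refused whole. The fingers move at their own pace and stop on an object; "newtons" is the grip in N (left out, the last holds). Time passes only in rows, so rows that do not move let the fingers close. It gives the time, the measured TCP pose, the force and the opening at its end, in the units of the state.
- arm.get_state(): the state, without advancing time (a new reading comes with each control period).
- arm.grab_frame(name): name is "scene" or "top" or "wrist"; returns the picture (400x640x3 uint8, red, green, blue); there is no depth.
- arm.camera_info(name): a dict with "fov_y" (degrees; the focal length in pixels is half the picture's height over the tangent of half this angle, whatever the lens; pixels are square), "cx", "cy" (the principal point, pixels), "view" (4x4, takes a point from world to camera coordinates); the wrist camera has in their place "tool_from_camera" (4x4, takes a point from camera to tool coordinates, whose origin is the TCP and whose axes are the flange's). Camera axes: x right, y down, z forward; pixel columns grow to the right and rows downward; lengths in m; the calibration is good to about 2 mm. A picture is of the moment at which its call begins: read the wrist's pose just before it. camera_info takes no time and is no camera call.
- arm.job_done(): hands the job in, once; it reports no verdict.
The state is a dict: "t": time; "q": joint angles; "qd": joint speeds; "joint_efforts": joint torques, N m; "eef_pos": TCP position; "ee_rot": TCP orientation; "force": force on the tool from outside, world axes, zero at the start; "moment": the same for the moment, N m; "width": finger opening in m.
Only numpy, scipy, OpenCV 4.12 (cv2) and the standard library are available. Lean on these libraries where they do the work, as an engineer would, in place of code of your own. Each camera call takes 0.05 s, during which the arm holds its last target. There are 200 camera calls.

## Working session

There is one attempt and no reset: what is moved stays moved. The work goes in short steps, Python scripts to look and compute and a tool call to move; the robot and the scene stay as the last step left them, time stands still between calls to the robot, and variables do not carry over. Pictures are saved under pics/ and viewed, on a budget of 10 in all, crops included, one or two more only if the job needs it, and the job is handed in when it is done.

Besides the shell and the picture viewer there is one more tool, called after "Emit:" as a command line: name --argument value ..., lists and objects as JSON in quotes. arm_command: Moves the arm, as the interface text tells. Its arguments: {"type":"object","properties":{"motion":{"type":"array","items":{"type":"array"}},"newtons":{"type":"number"}},"required":["motion"]}

```bash
mkdir -p pics; python3 - <<'E'
from station import arm
import cv2,numpy as np
np.set_printoptions(precision=4,suppress=True)
s=arm.get_state();print(s)
for n in("scene","top","wrist"):
    i=arm.camera_info(n);print(n,i)
a=arm.grab_frame("scene");b=arm.grab_frame("top")
cv2.imwrite("pics/s.png",a[...,::-1]);cv2.imwrite("pics/t.png",b[...,::-1])
E
```

```text
{'t': 0.0, 'q': array([ 1.5971,  0.3594,  0.0111, -0.0004, -1.2241, -0.288 ]), 'qd': array([-0.0011,  0.0007,  0.0003,  0.0005, -0.0011, -0.001 ]), 'joint_efforts': array([ -0.0005, -58.2727,  29.306 ,   6.9971,   0.007 ,  -0.0001]), 'eef_pos': array([0.1746, 0.6516, 0.2476]), 'ee_rot': array([ 3.1399, -0.0001, -0.2618]), 'force': array([-0.1279, -1.012 ,  0.1979]), 'moment': array([ 0.0139, -0.0235, -0.0242]), 'width': 0.08752870374888666}
scene {'fov_y': 43.734383270734234, 'cx': 318.3659735726349, 'cy': 205.3086987252673, 'view': array([[ 0.5685,  0.8226, -0.0135, -0.315 ],
       [ 0.4898, -0.3517, -0.7978, -0.0961],
       [-0.661 ,  0.4469, -0.6028,  1.2823],
       [ 0.    ,  0.    ,  0.    ,  1.    ]])}
top {'fov_y': 45.703117883305566, 'cx': 314.8415285111109, 'cy': 204.89217458936363, 'view': array([[ 0.017 , -0.9997,  0.0184, -0.0269],
       [-0.9965, -0.0184, -0.0815,  0.5788],
       [ 0.0818, -0.017 , -0.9965,  1.0778],
       [ 0.    ,  0.    ,  0.    ,  1.    ]])}
wrist {'fov_y': 68.49440466078269, 'cx': 320.09489912160825, 'cy': 203.6573731624519, 'tool_from_camera': array([[ 0.0011, -0.9585, -0.2849,  0.0779],
       [ 1.    ,  0.0007,  0.0014, -0.0003],
       [-0.0011, -0.2849,  0.9585, -0.1368],
       [ 0.    ,  0.    ,  0.    ,  1.    ]])}
```

View pics/t.png

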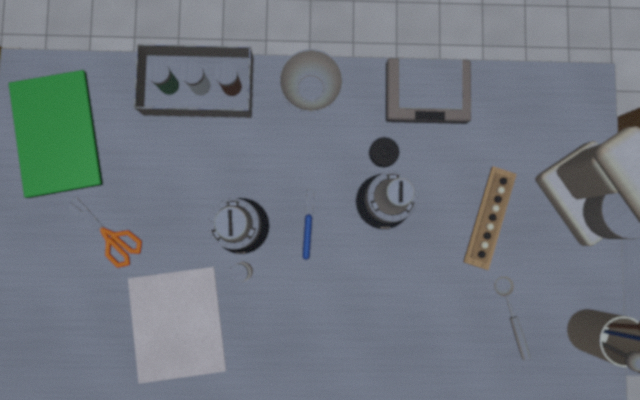

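View pics/s.png

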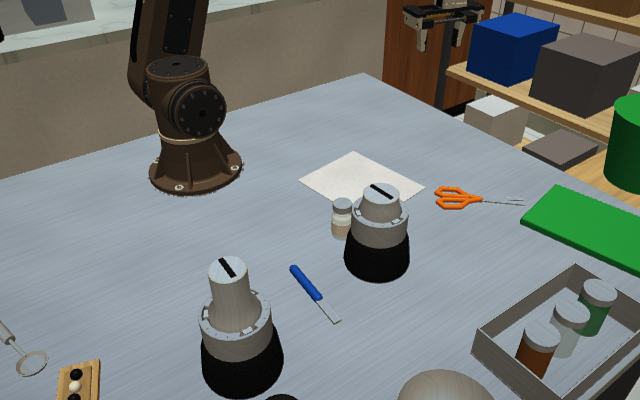

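The top view shows the tall cup on the right mill, with its bar at about (401,190). The low cup is on the left mill at about (230,222). In the scene view the tall bar is at about (228,267).

```bash
cat > h.py <<'E'
import cv2,numpy as np
from scipy.spatial.transform import Rotation as R
from station import arm
np.set_printoptions(precision=4,suppress=True)
def cam(n,s=None):
    i=arm.camera_info(n);f=200/np.tan(np.radians(i["fov_y"]/2))
    if n=="wrist":
        T=np.eye(4);T[:3,:3]=R.from_euler("xyz",s["ee_rot"]).as_matrix();T[:3,3]=s["eef_pos"];W=T@i["tool_from_camera"]
    else: W=np.linalg.inv(i["view"])
    return f,i["cx"],i["cy"],W
def ray(c,p,z):
    f,cx,cy,W=c;d=W[:3,:3]@[(p[0]-cx)/f,(p[1]-cy)/f,1];o=W[:3,3]
    return o+d*(z-o[2])/d[2]
def bar(img,c,box,z,thr=60):
    x0,y0,x1,y1=box;m=(img[y0:y1,x0:x1].max(2)<thr).astype(np.uint8)
    n,l,st,ce=cv2.connectedComponentsWithStats(m)
    for k in range(1,n):
        if st[k,4]<25: continue
        ys,xs=np.nonzero(l==k);P=np.array([ray(c,(x+x0,y+y0),z) for x,y in zip(xs,ys)])[:,:2]
        w,v=np.linalg.eigh(np.cov((P-P.mean(0)).T));ext=np.sqrt(12*w)
        print("bar px",ce[k]+[x0,y0],"n",len(P),"centre",P.mean(0),"mid",(P.max(0)+P.min(0))/2,"angle",np.degrees(np.arctan2(v[1,1],v[0,1])),"size",ext)
E
python3 - <<'E'
from h import *
s=cv2.imread("pics/s.png");t=cv2.imread("pics/t.png")
for th in(60,90):
    bar(s,cam("scene"),(205,250,250,285),.22,th);bar(t,cam("top"),(385,175,416,206),.22,th)
bar(s,cam("scene"),(360,180,400,202),.172);bar(t,cam("top"),(222,205,240,240),.172)
E
```

```text
bar px [226.6348 267.3391] n 115 centre [ 0.5981 -0.1779] mid [ 0.5976 -0.1779] angle 178.87640015139448 size [0.0072 0.0417]
bar px [400.5556 192.4815] n 27 centre [ 0.59   -0.1772] mid [ 0.5919 -0.1771] angle 177.89469624172344 size [0.0031 0.0329]
bar px [226.7222 267.381 ] n 126 centre [ 0.5982 -0.1778] mid [ 0.5975 -0.1778] angle 178.71230670413502 size [0.0076 0.0433]
bar px [245.4 278.9] n 60 centre [ 0.6323 -0.1674] mid [ 0.632  -0.1665] angle 153.5442817649498 size [0.0083 0.0208]
bar px [387.2308 192.1731] n 104 centre [ 0.5902 -0.1516] mid [ 0.5944 -0.1559] angle -178.14912798466622 size [0.0138 0.0685]
bar px [400.5867 191.6933] n 75 centre [ 0.5915 -0.1772] mid [ 0.5929 -0.1771] angle 178.31907306891256 size [0.0071 0.0383]
bar px [381.3816 191.4474] n 76 centre [0.5353 0.153 ] mid [0.5347 0.1528] angle -175.73431658821858 size [0.0081 0.0528]
```

Emit:
arm_command --motion '[[[26, 29, -6], [0, 0, 0], 1], [[26, 29, -6], [0, 0, 0], 1], [[26, 29, -6], [0, 0, 0], 1], [[26, 29, -6], [0, 0, 0], 1], [[26, 29, -6], [0, 0, 0], 1], [[26, 29, -6], [0, 0, 0], 1], [[26, 29, -6], [0, 0, 0], 1], [[26, 29, -6], [0, 0, 0], 1], [[26, 29, -6], [0, 0, 0], 1], [[26, 29, -6], [0, 0, 0], 1], [[26, 29, -6], [0, 0, 0], 1], [[26, 29, -6], [0, 0, 0], 1], [[26, 29, 0], [0, 0, 0], 1], [[26, 29, 0], [0, 0, 0], 1], [[26, 29, 0], [0, 0, 0], 1], [[26, 29, 0], [0, 0, 0], 1], [[26, 29, 0], [0, 0, 0], 1], [[26, 29, 0], [0, 0, 0], 1]]'

```text
t: 1.6
eef_pos: [0.4919, 0.0247, 0.3206]
ee_rot: [-3.141, -0.0, -0.262]
force: [0.1, 1.0, 0.2]
width: 0.0877
```

Emit:
arm_command --motion '[[[25, 28, 0], [0, 0, 0], 1], [[25, 28, 0], [0, 0, 0], 1], [[25, 28, 0], [0, 0, 0], 1], [[26, 28, 0], [0, 0, 0], 1], [[26, 28, 0], [0, 0, 0], 1], [[26, 28, 0], [0, 0, 0], 1], [[0, 0, 0], [0, 0, 0], 1], [[0, 0, 0], [0, 0, 0], 1]]'

```text
t: 2.27
eef_pos: [0.596, -0.1771, 0.3188]
ee_rot: [3.141, 0.003, -0.265]
force: [0.0, 0.3, -0.8]
width: 0.0876
```

```bash
python3 - <<'E'
from h import *
s=arm.get_state();w=arm.grab_frame("wrist");cv2.imwrite("pics/w1.png",w[...,::-1])
print(s["q"],s["eef_pos"],s["ee_rot"])
bar(w,cam("wrist",s),(200,80,440,330),.22)
E
```

```text
[ 0.0246  0.238   0.0015 -0.0002 -1.3372  1.2811] [ 0.596  -0.1771  0.3188] [ 3.141   0.0028 -0.2652]
bar px [298.9828 101.7701] n 174 centre [ 0.6852 -0.1847] mid [ 0.6897 -0.1867] angle 71.29028221539515 size [0.0284 0.0476]
bar px [298.8875  88.625 ] n 80 centre [ 0.6943 -0.1873] mid [ 0.694  -0.1866] angle -142.71549144855229 size [0.0147 0.0154]
bar px [319.4022 140.4261] n 1002 centre [ 0.6535 -0.1922] mid [ 0.6451 -0.187 ] angle 75.55066856683275 size [0.0238 0.0655]
bar px [322.4184 222.5816] n 141 centre [ 0.5865 -0.1767] mid [ 0.5945 -0.1764] angle 174.55930838779952 size [0.0078 0.0379]
bar px [320.1735 265.8022] n 2225 centre [ 0.5473 -0.1641] mid [ 0.5502 -0.1611] angle 74.83456009833615 size [0.035  0.2443]
bar px [224.1919 306.404 ] n 99 centre [ 0.5301 -0.0665] mid [ 0.5285 -0.0646] angle 143.5058990867595 size [0.0067 0.0209]
bar px [416.2  306.38] n 100 centre [ 0.483  -0.2397] mid [ 0.4805 -0.2401] angle -174.36216910351422 size [0.0066 0.0204]
```

View pics/w1.png

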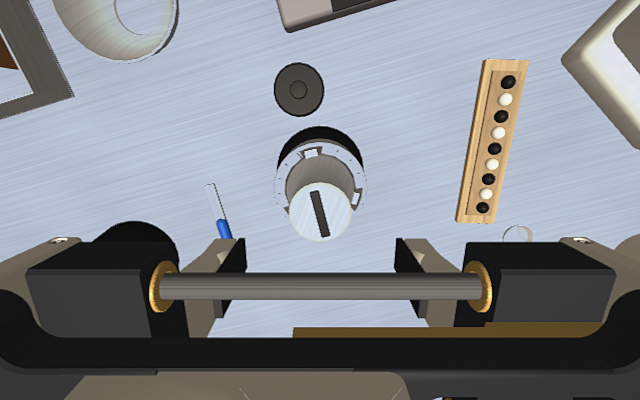

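The wrist view shows the top disc of the tall cup centred near (320,212), with the bar running from about (313,192) to (325,237). The fingers straddle it with room on both sides.

```bash
python3 - <<'E'
from h import *
s=arm.get_state();w=cv2.imread("pics/w1.png");c=cam("wrist",s)
for t in(75,95,110): bar(w,c,(300,183,340,243),.22,t)
for p in((320,212),(288,212),(353,212),(320,181),(320,242)): print(p,ray(c,p,.217))
E
```

```text
bar px [319.5349 213.4919] n 372 centre [ 0.5945 -0.1752] mid [ 0.5941 -0.1752] angle 179.2299365981365 size [0.0069 0.0413]
bar px [319.599  213.3496] n 409 centre [ 0.5946 -0.1753] mid [ 0.5942 -0.1752] angle 179.1624183481519 size [0.0074 0.0417]
bar px [303.1071 184.4286] n 28 centre [ 0.6225 -0.1687] mid [ 0.6222 -0.1696] angle 97.0731078650868 size [0.003  0.0081]
bar px [335.8333 184.3333] n 30 centre [ 0.6156 -0.1947] mid [ 0.6154 -0.1939] angle 58.156532189443475 size [0.0031 0.0077]
bar px [319.4904 213.299 ] n 418 centre [ 0.5947 -0.1752] mid [ 0.5942 -0.1752] angle 179.26213765516405 size [0.0076 0.0417]
(320, 212) [ 0.5949 -0.1757  0.217 ]
(288, 212) [ 0.6021 -0.1492  0.217 ]
(353, 212) [ 0.5876 -0.203   0.217 ]
(320, 181) [ 0.6211 -0.1827  0.217 ]
(320, 242) [ 0.568  -0.1684  0.217 ]
```

Emit:
arm_command --motion '[[[-1, -1, 15], [0, 0, 0], 1], [[0, 0, 15], [0, 0, 0], 1], [[0, 0, 15], [0, 0, 0], 1], [[0, 0, 15], [0, 0, 0], 1], [[0, 0, 15], [0, 0, 0], 1], [[0, 0, 15], [0, 0, 0], 1], [[0, 0, 15], [0, 0, 0], 1], [[0, 0, 10], [0, 0, 0], 1], [[0, 0, 8], [0, 0, 0], 1], [[0, 0, 3], [0, 0, 0], 1], [[0, 0, 0], [0, 0, 0], 1], [[0, 0, 0], [0, 0, 0], 1]]'

```text
t: 3.32
eef_pos: [0.5956, -0.1739, 0.1952]
ee_rot: [3.142, -0.001, -0.261]
force: [0.4, 0.1, -0.0]
width: 0.0877
```

```bash
python3 - <<'E'
from h import *
s=arm.get_state();w=arm.grab_frame("wrist");cv2.imwrite("pics/w2.png",w[...,::-1])
print(s["q"],s["eef_pos"],s["ee_rot"])
f,cx,cy,W=cam("wrist",s);p=np.linalg.inv(W)@[.595,-.1762,.217,1];print(f*p[0]/p[2]+cx,f*p[1]/p[2]+cy)
E
```

```text
[ 0.0304  0.3076 -0.1892  0.0003 -1.0733  1.2789] [ 0.5956 -0.1739  0.1952] [ 3.1416 -0.0008 -0.2614]
325.6908309826388 296.538586976879
```

View pics/w2.png

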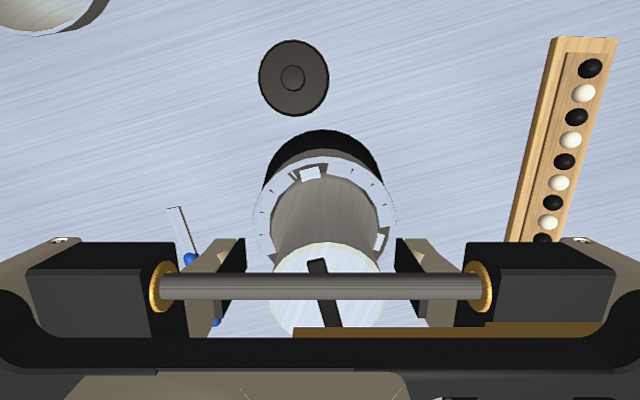

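The top disc spans columns 267–383, centred on about 325, while the jaws centre on about 320. I'll shift about 2 mm along tool +y and then grip.

Emit:
arm_command --motion '[[[0, 2, 2], [0, 0, 0], 1], [[0, 0, 0], [0, 0, 0], 1], [[0, 0, 0], [0, 0, 0], 0.55], [[0, 0, 0], [0, 0, 0], 0.45], [[0, 0, 0], [0, 0, 0], 0.3], [[0, 0, 0], [0, 0, 0], 0.3], [[0, 0, 0], [0, 0, 0], 0.3], [[0, 0, 0], [0, 0, 0], 0.3], [[0, 0, 0], [0, 0, 0], 0.3], [[0, 0, 0], [0, 0, 0], 0.3]]' --newtons 50

```text
t: 4.2
eef_pos: [0.5948, -0.176, 0.1926]
ee_rot: [3.142, -0.0, -0.262]
force: [-0.6, -0.3, 0.7]
width: 0.0532
```

Emit:
arm_command --motion '[[[0, 0, 2], [0, 0, 0], 0.3], [[0, 0, 2], [0, 0, 0], 0.3], [[0, 0, 2], [0, 0, 0], 0.3], [[0, 0, 2], [0, 0, 0], 0.3], [[0, 0, 2], [0, 0, 0], 0.3], [[0, 0, 2], [0, 0, 0], 0.3], [[0, 0, 2], [0, 0, 0], 0.3], [[0, 0, 1.5], [0, 0, 0], 0.3], [[0, 0, 0], [0, 0, 0], 0.3], [[0, 0, 0], [0, 0, 0], 0.3]]'

```text
t: 5.03
eef_pos: [0.5949, -0.176, 0.1772]
ee_rot: [3.141, -0.0, -0.262]
force: [-1.1, -0.5, 6.1]
width: 0.0529
```

Emit:
arm_command --motion '[[[0, 0, 0], [0, 0, 3], 0.3], [[0, 0, 0], [0, 0, 5], 0.3], [[0, 0, 0], [0, 0, 5], 0.3], [[0, 0, 0], [0, 0, 5], 0.3], [[0, 0, 0], [0, 0, 5], 0.3], [[0, 0, 0], [0, 0, 5], 0.3], [[0, 0, 0], [0, 0, 5], 0.3], [[0, 0, 0], [0, 0, 5], 0.3], [[0, 0, 0], [0, 0, 5], 0.3], [[0, 0, 0], [0, 0, 5], 0.3], [[0, 0, 0], [0, 0, 5], 0.3], [[0, 0, 0], [0, 0, 5], 0.3], [[0, 0, 0], [0, 0, 5], 0.3], [[0, 0, 0], [0, 0, 5], 0.3], [[0, 0, 0], [0, 0, 5], 0.3], [[0, 0, 0], [0, 0, 5], 0.3], [[0, 0, 0], [0, 0, 5], 0.3], [[0, 0, 0], [0, 0, 2], 0.3], [[0, 0, 0], [0, 0, 0], 0.3]]'

```text
t: 6.62
eef_pos: [0.5951, -0.176, 0.1775]
ee_rot: [-3.141, -0.0, -1.748]
force: [-0.9, -0.1, 5.3]
width: 0.0531
```

```bash
python3 - <<'E'
from h import *
s=arm.get_state();w=arm.grab_frame("wrist");cv2.imwrite("pics/w3.png",w[...,::-1])
print(s["q"],s["eef_pos"],np.degrees(s["ee_rot"]),s["force"],s["moment"],s["width"])
t=arm.grab_frame("scene");cv2.imwrite("pics/s3.png",t[...,::-1])
E
```

```text
[ 0.0268  0.3226 -0.2113  0.0004 -1.036  -0.2038] [ 0.5951 -0.176   0.1775] [-179.9433   -0.0061 -100.1315] [-0.9051 -0.0758  5.3426] [-0.0221  0.394  -0.0908] 0.053127708618032746
```

View pics/w3.png

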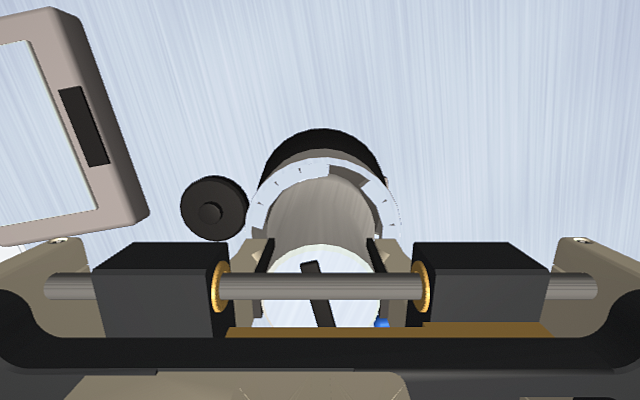

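The bar kept its slant in the gripper frame, running from about (310,262) to (325,325), so the cup turned the full 85° without slipping. I'll carry on gently to the stop.

Emit:
arm_command --motion '[[[0, 0, 0], [0, 0, 2], 0.3], [[0, 0, 0], [0, 0, 2], 0.3], [[0, 0, 0], [0, 0, 2], 0.3], [[0, 0, 0], [0, 0, 2], 0.3], [[0, 0, 0], [0, 0, 1], 0.3], [[0, 0, 0], [0, 0, 0], 0.3], [[0, 0, 0], [0, 0, 0], 0.3]]'

```text
t: 7.3
eef_pos: [0.5943, -0.1759, 0.1774]
ee_rot: [3.141, -0.001, -1.899]
force: [-3.7, 0.4, 6.8]
width: 0.0532
```

```bash
python3 - <<'E'
from h import *
s=arm.get_state()
print(s["q"],s["eef_pos"],np.degrees(s["ee_rot"]),s["force"],s["moment"],s["width"])
E
```

```text
[ 0.0274  0.3224 -0.212   0.0009 -1.0375 -0.3559] [ 0.5943 -0.1759  0.1774] [ 179.9593   -0.0646 -108.7957] [-3.6672  0.3982  6.8239] [0.4154 1.529  1.9374] 0.05317704808996877
```

The moment about z rose from about 0 to 1.9 N·m, so the cup is on its stop. Next I'll ease it up under the rim, let go and retreat.

Emit:
arm_command --motion '[[[0, 0, -1.5], [0, 0, 0], 0.3], [[0, 0, -1.5], [0, 0, 0], 0.3], [[0, 0, -1.5], [0, 0, 0], 0.3], [[0, 0, -1], [0, 0, 0], 0.3], [[0, 0, 0], [0, 0, 0], 0.3], [[0, 0, 0], [0, 0, 0], 0.65], [[0, 0, 0], [0, 0, 0], 0.8], [[0, 0, 0], [0, 0, 0], 1], [[0, 0, 0], [0, 0, 0], 1], [[0, 0, 0], [0, 0, 0], 1], [[0, 0, 0], [0, 0, 0], 1], [[0, 0, 0], [0, 0, 0], 1]]'

```text
t: 8.3
eef_pos: [0.5949, -0.176, 0.183]
ee_rot: [-3.141, 0.0, -1.903]
force: [0.1, -0.3, 0.6]
width: 0.0869
```

Emit:
arm_command --motion '[[[0, 0, -5], [0, 0, 0], 1], [[0, 0, -10], [0, 0, 0], 1], [[0, 0, -15], [0, 0, 0], 1], [[0, 0, -20], [0, 0, 0], 1], [[0, 0, -20], [0, 0, 0], 1], [[0, 0, -20], [0, 0, 0], 1], [[0, 0, -20], [0, 0, 0], 1], [[0, 0, -15], [0, 0, 0], 1], [[0, 0, -10], [0, 0, 0], 1], [[0, 0, 0], [0, 0, 0], 1], [[0, 0, 0], [0, 0, 0], 1]]'

```text
t: 9.22
eef_pos: [0.5947, -0.1758, 0.3179]
ee_rot: [-3.141, 0.001, -1.903]
force: [-0.7, -0.4, -0.4]
width: 0.0876
```

```bash
python3 - <<'E'
from h import *
s=arm.get_state();w=arm.grab_frame("wrist");a=arm.grab_frame("scene")
print(s["eef_pos"],s["force"])
print("wrist");bar(w,cam("wrist",s),(290,150,350,240),.211,75)
print("scene");bar(a,cam("scene"),(205,250,250,295),.211);bar(a,cam("scene"),(360,180,400,202),.172)
cv2.imwrite("pics/f.png",np.vstack([w[60:340,100:540],a[160:400,150:590]])[...,::-1])
E
```

```text
[ 0.5947 -0.1758  0.3179] [-0.732  -0.4099 -0.4461]
wrist
bar px [321.1008 207.098 ] n 357 centre [ 0.5942 -0.177 ] mid [ 0.5942 -0.1765] angle 89.15601896608001 size [0.0068 0.0414]
scene
bar px [227.0732 271.9756] n 123 centre [ 0.5977 -0.1781] mid [ 0.5977 -0.1777] angle 89.17088419672893 size [0.008  0.0412]
bar px [381.3056 191.5   ] n 72 centre [0.5353 0.1528] mid [0.5347 0.1526] angle -175.7007360648019 size [0.0076 0.0529]
```

View pics/f.png

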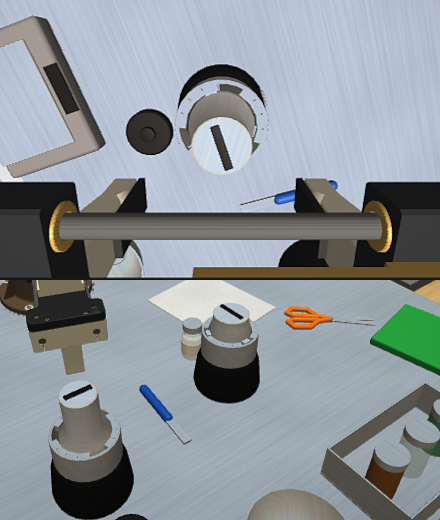

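In the final picture the tall cup's bar is turned a quarter turn, its lugs are out of the open mouths and it sits lower. The low cup hasn't changed.

```bash
python3 -c "
from station import arm
print(arm.job_done())"
```

```text
the job is handed in; nothing more can be done
None
```

The tall cup is locked. I gripped it at about 50 N, pushed it straight down about 15 mm and turned it clockwise to its stop. I then eased it up under the rim, let go and backed off about 135 mm. The job was handed in at about 9.3 s, within the 38 s limit.

Last checks:
- **Turn:** the bar went from 179.2° to 89.2°, a 90° clockwise turn. The wrist and scene cameras agree. At the stop the moment about z rose to 1.9 N·m.
- **Height:** the bar's position in the scene view fits a top about 9 mm lower than at first, which is the locked rest height.
- **Low cup:** its position and angle are unchanged, within 0.3 mm and 0.1°.
- **Robot:** the gripper is open and clear, with under 1 N on the wrist.

The cameras disagreed by 3–6 mm in x on the tall cup's axis. The wrist camera's value held up when I gripped. No checks failed.

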